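# Seat a bored block on a sprung locating spigot and hold it down

### The arm

A 7-joint arm with a two-finger parallel gripper is mounted at the origin on the work surface; the furniture and walls round the work are solid. World frame = base frame: x ahead of the robot, y to its left, z up, the work surface at z = 0. Lengths are in m, angles in rad, forces in N, time in s.
With the tool pointing down it reaches from about 0.4 to 0.85 m from the base axis. Payload 10.4 kg.
Tool frame: the origin (TCP) lies between the finger pads; the fingertips stand 11 mm ahead of it and the grasp point (between the pads) lies 8 mm behind it (r.tcp_to_tips is the distance from the TCP to the fingertips, in m); z points along the fingers, y is the line along which they close (so a half turn about z gives the same grasp; the last joint's range is limited). The gripper opens to 87 mm and grips with 3 to 60 N. Pads are 19 mm wide; open, the fingers measure 117 mm over their backs; the gripper's body (75 mm by 190 mm) begins 51 mm behind the grasp point.
Start: joints at [1.198, 0.332, -0.065, 1.46, 0.022, 1.35, -0.088], TCP at [0.214, -0.587, 0.234] pointing down, gripper open.
Joint ranges: [-2.6, 2.6], [-0.5, 2.12], [-1.47, 1.34], [0.16, 2.42], [-1.27, 4.41], [0.06, 2.06], [-2.6, 2.6]. Speed limits (rad/s): [2.22, 2.22, 2.79, 2.79, 3.14, 3.14, 3.14].

### API

Orientations are given as a unit quaternion [x, y, z, w].
In Python, from bench import r gives the robot as it stands. The module is installed in compiled form; this text tells all that it offers.
- The arm moves only by the shell command python3 -m crank 'ROWS' [FORCE]. ROWS is JSON, a list of rows, each an object of numbers: "claw": the closure, from -1 (fully open) to 1 (shut); "dx", "dy", "dz": the shift along the tool's x, y, z each as a share of 3 cm, from -1 to 1; "ax", "ay", "az": the turn, a rotation vector about the tool's x, y, z each as a share of 6 degrees, from -1 to 1. A call has 1 to 8 rows; each row shifts and turns the commanded pose from where the row before left it, along the tool's axes as they then stand; what a row does not reach is not made up. A row lasts 1/12 s, in which the tool goes at most 41.7 mm and 7.16 degrees, less where a joint would pass 70% of its speed; a pose out of reach is approached as far as the arm can. A call with a number of a shift or a turn outside -1 to 1 is refused whole. A call with a gripper value outside its range is refused whole. The fingers move at their own pace and stop on an object; FORCE is the grip in N (left out, the last holds). Time passes only in rows, so rows that do not move let the fingers close. It gives the time, the measured TCP pose, the force, the opening and the grip force at its end, in the units of the state.
- r.read_state(): the state, without advancing time (a new reading comes with each control period).
- r.camera(name): name is "side" or "top" or "wrist"; returns a dict with "color" (420x560x3 uint8, red, green, blue), "mtx" (3x3 intrinsics, pixels), "R" (3x3) and "t" (3): a world point X has camera coordinates R X + t; the wrist camera has in their place "hand_eye" (4x4, takes a point from camera to tool coordinates, whose origin is the TCP and whose axes are the flange's). Camera axes: x right, y down, z forward; pixel columns grow to the right and rows downward; lengths in m; the calibration is good to about 2 mm. A picture is of the moment at which its call begins: read the wrist's pose just before it. There is no depth.
- r.close_job(): hands the job in; it is judged then, once.
The state is a dict: "time": time; "joint_positions": joint angles; "joint_vel": joint speeds; "joint_torque": joint torques, N m; "ee_pos": TCP position; "eef_rot": TCP orientation; "ft_force": force on the tool from outside, world axes, zero at the start; "torque": the same for the moment, N m; "width": finger opening in m; "grip_force": force on a finger pad.
Only numpy, scipy, OpenCV 4.12 (cv2) and the standard library are available. Lean on these libraries where they do the work, as an engineer would, in place of code of your own. Each camera call takes 0.05 s, during which the arm holds its last target. There are 200 camera calls.

### The job

Pick up the grey cast block and set its bore over the brass sprung spigot of the green drilling fixture, then press it down against the spring until its underside sits hard and level on the silver rest ring. Press firmly but do not force it, hold it steadily there for three seconds, and finish still holding it down so that a clamp could be put on; leave the spark plug, the bolt and the bearing where they are.

Things in the scene. Friction and masses are not known exactly. Their poses are not given: they have to be found in the camera images.
- block: grey cast block, 66 (its x) x 74 (its y) x 47 high (z), with rounded upright corners and a 38 mm upright bore through its middle; about 0.45 kg, varying by 15 percent. Origin: centre of its underside, on the bore axis. It stands upright on the bench, turned by any yaw within 35 degrees; grasp it across its 66 mm x sides.
- fixture: green drilling fixture screwed to the bench: base plate 130 x 130 x 12 mm with a cap screw 7.5 mm proud in each corner and a low round boss in the middle, carrying the rest ring and the spigot. Origin: underside centre, on the bench; z up, the axis of ring and spigot.
- rest_ring: silver turned ring fixed on the fixture, 84 mm outside and 56 mm inside diameter, 23 mm high; its flat top is the hard stop for the block. Origin: centre of its underside, 22 mm above the bench.
- rest_top (a point): centre of the rest ring's top face, 45 mm above the bench; the block's underside centre comes here when it is seated.
- spigot_flange (a point): centre of the top of the brass spigot's 50 mm flange, which lifts the block. When free it is 12 mm above the ring's top face, and level with that face when the block is seated. Above the flange stands a 29 mm diameter pilot, straight for 10 mm, then a cone to 12 mm diameter at 21 mm above the flange; it enters the block's 38 mm bore. The spigot slides only up and down.
- spigot (a joint): how far the sprung spigot is pressed down, m: 0 free, 0.012 when its flange is level with the ring top (0.014 its own limit). It pushes up with 7.3 N at first, rising 0.3 N per mm to 10.9 N at 0.012, so it carries the block's weight and lifts the block again if let go. On the rigid ring 5 to 15 N more is plenty.
- plug: bystander: white spark plug, 66 mm long, 21 mm thick, lying on the bench; origin underside centre.
- bolt: bystander: steel bolt standing on its head, 69 mm high, 27 mm across; origin underside centre.
- bearing: bystander: steel ball bearing, 42 mm diameter, 15 mm high, lying flat; origin underside centre.

How it is judged:
By the outcome, as a careful person would: the job done as asked, in the order asked, and still so for the second after the job is handed in, while the arm keeps its last pose, push and grip.
It also fails if it takes over 42 s, if anything falls off the work surface, if the arm or the gripper's body presses on something with over 40 N, if the wrist force passes 120 N, or if a joint passes its speed limit or range.

## Working session

There is one attempt and no reset: what is moved stays moved. The work goes in short steps, Python scripts to look and compute and a shell command to move; the robot and the scene stay as the last step left them, time stands still between calls to the robot, and variables do not carry over. Pictures are saved under pics/ and viewed, at most 10 in all, crops included, and the job is handed in when it is done.

```bash
mkdir -p pics; cat > h.py <<'E'
import numpy as np, cv2, json
from bench import r
from scipy.spatial.transform import Rotation as Ro
def ray(c,uv,st=None):
    K=np.array(c["mtx"]); d=np.linalg.inv(K)@np.array([uv[0],uv[1],1.])
    if "R" in c:
        R=np.array(c["R"]);t=np.array(c["t"]); return -R.T@t, R.T@d
    H=np.array(c["hand_eye"]); T=Ro.from_quat(st["eef_rot"]).as_matrix()
    return T@H[:3,3]+np.array(st["ee_pos"]), T@(H[:3,:3]@d)
def onz(c,uv,z,st=None):
    o,d=ray(c,uv,st); return o+d*(z-o[2])/d[2]
def save(c,n): cv2.imwrite("pics/"+n,cv2.cvtColor(c["color"],cv2.COLOR_RGB2BGR))
E
python3 - <<'E'
from h import *
import pickle
s=r.read_state();print(s)
D={}
for n in("top","side"):
    c=r.camera(n);save(c,n+".png");D[n]=c
pickle.dump(D,open("cams.pkl","wb"))
a=[cv2.imread("pics/top.png"),cv2.imread("pics/side.png")]
for n in D: print(n,-np.array(D[n]["R"]).T@D[n]["t"],D[n]["mtx"])
E
```

```text
{'time': 0.0, 'joint_positions': array([ 1.19838854,  0.33289845, -0.06468801,  1.4609197 ,  0.02161601,
        1.34988375, -0.08847622]), 'joint_vel': array([-3.53739761e-05, -7.79126507e-04,  6.38380708e-04, -5.25092842e-04,
       -1.52663455e-03, -3.86287570e-04,  1.00346010e-03]), 'joint_torque': array([ 2.17898509e-03, -6.23256469e+01,  2.60971847e-02, -3.89903784e+01,
       -6.13415474e-02,  3.97325575e-02,  1.51015265e-04]), 'ee_pos': array([ 0.21406   , -0.58681897,  0.23274762]), 'eef_rot': array([ 9.84739846e-01,  1.74031424e-01, -1.63668479e-04, -6.87441588e-04]), 'ft_force': array([-0.90472129,  0.67641942, -0.03470301]), 'torque': array([0.03092112, 0.04206258, 0.02939704]), 'grip_force': 0.0, 'width': 0.08738918609820044}
top [0.30849596 0.03579805 1.17918198] [[532.90007099   0.         268.91279484]
 [  0.         532.90007099 215.91939084]
 [  0.           0.           1.        ]]
side [0.24673952 0.81624852 0.51706728] [[475.80377543   0.         280.1407429 ]
 [  0.         475.80377543 205.0545801 ]
 [  0.           0.           1.        ]]
```

View pics/top.png

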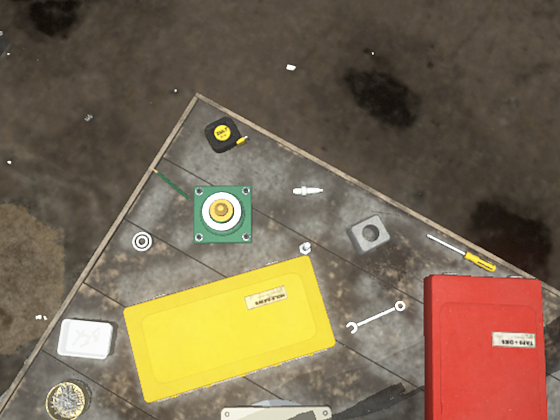

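View pics/side.png

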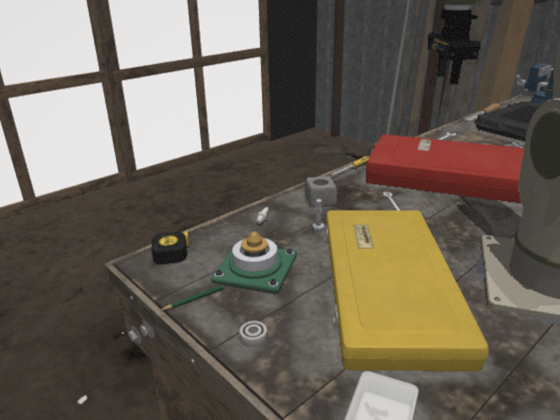

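The top view shows the fixture centred near (222,213), the block near (369,233) with its bore at about (370,233), the bolt at (306,248), the plug at (308,190), the bearing at (142,241), and tall yellow and red cases. I'll enlarge the block and fixture.

```bash
python3 - <<'E'
from h import *
import pickle
D=pickle.load(open("cams.pkl","rb"));c=D["top"]
for n,uv,z in[("block",(370,233),.047),("ring",(222,212),.045),("tip",(221,210),.078),("bolt",(306,247),.05),("plug",(308,190),.01),("bear",(142,241),.015)]:
    print(n,onz(c,uv,z).round(4))
for uv in[(194,188),(249,186),(252,242),(195,242)]: print(onz(c,uv,.012).round(3))
im=cv2.imread("pics/top.png")
f=lambda x,y,w:cv2.resize(im[y:y+w,x:x+w],(400,400),interpolation=cv2.INTER_CUBIC)
cv2.imwrite("pics/crop.png",np.hstack([f(330,195,80),f(182,172,80)]))
E
```

```text
block [ 0.4777 -0.2048  0.047 ]
ring [0.5252 0.1142 0.045 ]
tip [0.5231 0.1141 0.078 ]
bolt [ 0.4476 -0.0658  0.05  ]
plug [ 0.5817 -0.0764  0.01  ]
bear [0.4667 0.2909 0.015 ]
[0.586 0.18  0.012]
[0.591 0.056 0.012]
[0.464 0.05  0.012]
[0.464 0.175 0.012]
```

View pics/crop.png

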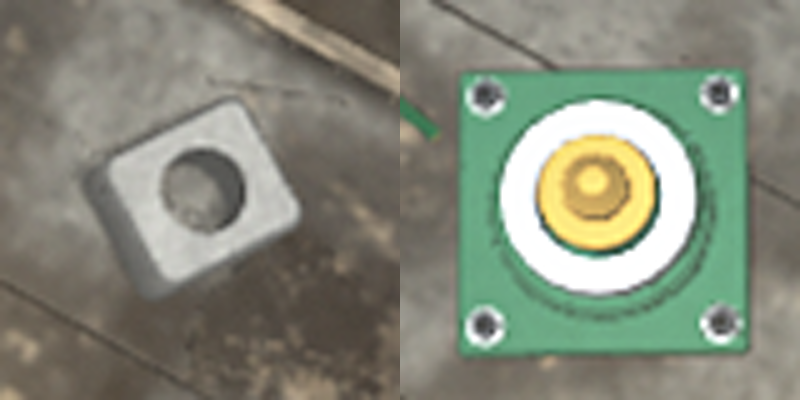

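Block at about (0.478,-0.205) with yaw near 27°, and fixture axis at about (0.5255,0.1145). The plate spans 125 mm against 130, so the estimates agree. First I'll move across, then turn by az -97° while going down.

```bash
python3 -m crank '[{"claw":-1,"dx":0.97,"dy":-0.69},{"claw":-1,"dx":0.97,"dy":-0.69},{"claw":-1,"dx":0.97,"dy":-0.69},{"claw":-1,"dx":0.97,"dy":-0.69},{"claw":-1,"dx":0.97,"dy":-0.69},{"claw":-1,"dx":0.97,"dy":-0.69},{"claw":-1,"dx":0.97,"dy":-0.69}]' 30
python3 -m crank '[{"claw":-1,"dx":0.97,"dy":-0.69},{"claw":-1,"dx":0.97,"dy":-0.69},{"claw":-1,"dx":0.97,"dy":-0.69},{"claw":-1,"dx":0.97,"dy":-0.69},{"claw":-1,"dx":0.97,"dy":-0.69},{"claw":-1,"dx":0.97,"dy":-0.69},{"claw":-1}]'
python3 -m crank '[{"claw":-1,"az":-1},{"claw":-1,"az":-1},{"claw":-1,"az":-1},{"claw":-1,"az":-1},{"claw":-1,"az":-1},{"claw":-1,"az":-1},{"claw":-1,"az":-1},{"claw":-1,"az":-1}]'
python3 -m crank '[{"claw":-1,"az":-1},{"claw":-1,"az":-1},{"claw":-1,"az":-1},{"claw":-1,"az":-1},{"claw":-1,"az":-1},{"claw":-1,"az":-1},{"claw":-1,"az":-1},{"claw":-1,"az":-1}]'
python3 -m crank '[{"claw":-1},{"claw":-1}]'
python3 - <<'E'
from h import *
import pickle
s=r.read_state();c=r.camera("wrist");save(c,"w1.png");pickle.dump((s,c),open("w1.pkl","wb"))
print(s["joint_positions"],Ro.from_quat(s["eef_rot"]).as_matrix().round(3))
print(c["hand_eye"])
E
```

```text
[ 1.19840329  0.33277447 -0.06470435  1.46084571  0.02160269  1.34990635
 -0.08852844] [[ 0.939  0.343 -0.   ]
 [ 0.343 -0.939  0.001]
 [-0.    -0.001 -1.   ]]
[[-3.44835163e-04 -9.56649119e-01 -2.91242757e-01  8.07073991e-02]
 [ 9.99998577e-01 -8.10841566e-04  1.47937138e-03 -1.14960575e-03]
 [-1.65139106e-03 -2.91241832e-01  9.56648038e-01 -1.52644297e-01]
 [ 0.00000000e+00  0.00000000e+00  0.00000000e+00  1.00000000e+00]]invalid input at $[0]: expected keys claw, dx, dy, dz, ax, ay, az
invalid input at $[0]: expected keys claw, dx, dy, dz, ax, ay, az
invalid input at $[0]: expected keys claw, dx, dy, dz, ax, ay, az
invalid input at $[0]: expected keys claw, dx, dy, dz, ax, ay, az
invalid input at $[0]: expected keys claw, dx, dy, dz, ax, ay, az
```

View pics/w1.png

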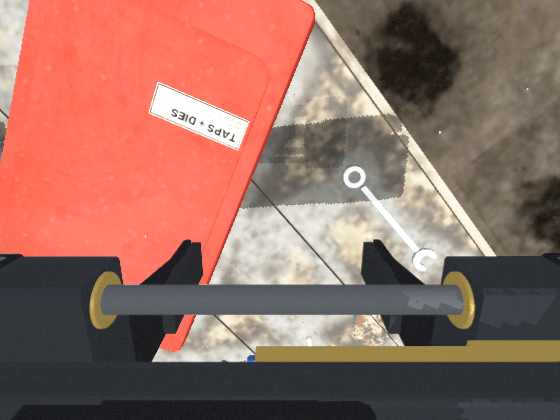

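All keys are required, so nothing moved. The picture is the start pose, with the red case below left. I'll retype the rows in full.

```bash
python3 -m crank '[{"claw":-1,"dx":0.97,"dy":-0.69,"dz":0,"ax":0,"ay":0,"az":0},{"claw":-1,"dx":0.97,"dy":-0.69,"dz":0,"ax":0,"ay":0,"az":0},{"claw":-1,"dx":0.97,"dy":-0.69,"dz":0,"ax":0,"ay":0,"az":0},{"claw":-1,"dx":0.97,"dy":-0.69,"dz":0,"ax":0,"ay":0,"az":0},{"claw":-1,"dx":0.97,"dy":-0.69,"dz":0,"ax":0,"ay":0,"az":0},{"claw":-1,"dx":0.97,"dy":-0.69,"dz":0,"ax":0,"ay":0,"az":0},{"claw":-1,"dx":0.97,"dy":-0.69,"dz":0,"ax":0,"ay":0,"az":0}]' 30
```

```text
time: 0.73
ee_pos: [0.3565, -0.3796, 0.2335]
eef_rot: [0.985, 0.174, -0.0, 0.0]
ft_force: [0.9, 0.3, 0.1]
width: 0.087
grip_force: 0.0
```

```bash
python3 -m crank '[{"claw":-1,"dx":0.97,"dy":-0.69,"dz":0,"ax":0,"ay":0,"az":0},{"claw":-1,"dx":0.97,"dy":-0.69,"dz":0,"ax":0,"ay":0,"az":0},{"claw":-1,"dx":0.97,"dy":-0.69,"dz":0,"ax":0,"ay":0,"az":0},{"claw":-1,"dx":0.97,"dy":-0.69,"dz":0,"ax":0,"ay":0,"az":0},{"claw":-1,"dx":0.97,"dy":-0.69,"dz":0,"ax":0,"ay":0,"az":0},{"claw":-1,"dx":0.97,"dy":-0.69,"dz":0,"ax":0,"ay":0,"az":0},{"claw":-1,"dx":0,"dy":0,"dz":0,"ax":0,"ay":0,"az":0}]'
python3 -m crank '[{"claw":-1,"dx":0,"dy":0,"dz":0,"ax":0,"ay":0,"az":-1},{"claw":-1,"dx":0,"dy":0,"dz":0,"ax":0,"ay":0,"az":-1},{"claw":-1,"dx":0,"dy":0,"dz":0,"ax":0,"ay":0,"az":-1},{"claw":-1,"dx":0,"dy":0,"dz":0,"ax":0,"ay":0,"az":-1},{"claw":-1,"dx":0,"dy":0,"dz":0,"ax":0,"ay":0,"az":-1},{"claw":-1,"dx":0,"dy":0,"dz":0,"ax":0,"ay":0,"az":-1},{"claw":-1,"dx":0,"dy":0,"dz":0,"ax":0,"ay":0,"az":-1},{"claw":-1,"dx":0,"dy":0,"dz":0,"ax":0,"ay":0,"az":-1}]'
python3 -m crank '[{"claw":-1,"dx":0,"dy":0,"dz":0,"ax":0,"ay":0,"az":-1},{"claw":-1,"dx":0,"dy":0,"dz":0,"ax":0,"ay":0,"az":-1},{"claw":-1,"dx":0,"dy":0,"dz":0,"ax":0,"ay":0,"az":-1},{"claw":-1,"dx":0,"dy":0,"dz":0,"ax":0,"ay":0,"az":-1},{"claw":-1,"dx":0,"dy":0,"dz":0,"ax":0,"ay":0,"az":-1},{"claw":-1,"dx":0,"dy":0,"dz":0,"ax":0,"ay":0,"az":-1},{"claw":-1,"dx":0,"dy":0,"dz":0,"ax":0,"ay":0,"az":-1},{"claw":-1,"dx":0,"dy":0,"dz":0,"ax":0,"ay":0,"az":-1}]'
python3 -m crank '[{"claw":-1,"dx":0,"dy":0,"dz":0,"ax":0,"ay":0,"az":0},{"claw":-1,"dx":0,"dy":0,"dz":0,"ax":0,"ay":0,"az":0}]'
python3 - <<'E'
from h import *
import pickle
s=r.read_state();c=r.camera("wrist");save(c,"w2.png");pickle.dump((s,c),open("w2.pkl","wb"))
print(s["joint_positions"],Ro.from_quat(s["eef_rot"]).as_matrix().round(3))
E
```

```text
time: 1.32
ee_pos: [0.4809, -0.1974, 0.2337]
eef_rot: [0.984, 0.179, 0.001, -0.001]
ft_force: [-0.5, 0.2, 0.3]
width: 0.087
grip_force: 0.0
time: 1.98
ee_pos: [0.4771, -0.2049, 0.2333]
eef_rot: [0.827, 0.562, -0.0, -0.0]
ft_force: [-0.1, -0.1, -0.4]
width: 0.087
grip_force: 0.0
time: 2.65
ee_pos: [0.4771, -0.2049, 0.2333]
eef_rot: [0.527, 0.85, -0.0, -0.0]
ft_force: [0.3, 0.1, 0.6]
width: 0.0871
grip_force: 0.0
time: 2.82
ee_pos: [0.4772, -0.2049, 0.2334]
eef_rot: [0.531, 0.847, -0.0, -0.0]
ft_force: [0.2, -0.8, -0.0]
width: 0.0871
grip_force: 0.0
[ 0.79923938  0.13624828 -0.52187682  1.71484998  0.07015119  1.30936544
  0.71440653] [[-0.436  0.9   -0.   ]
 [ 0.9    0.436  0.   ]
 [ 0.    -0.    -1.   ]]
```

View pics/w2.png

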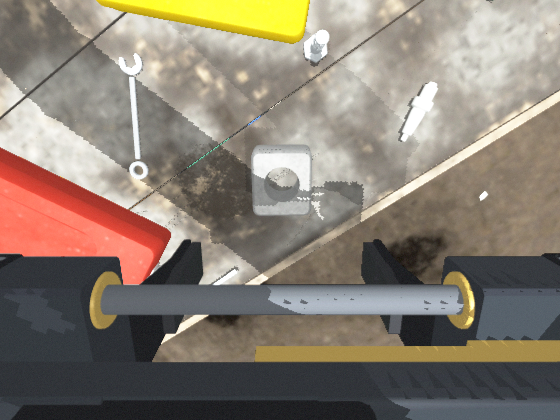

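The block's top face spans about (252–311, 146–214), nearly aligned with the tool. The bore is near (283,183). I'll take one enlarged crop.

```bash
python3 - <<'E'
from h import *
im=cv2.imread("pics/w2.png")[135:225,230:335]
cv2.imwrite("pics/w2c.png",cv2.resize(im,None,fx=6,fy=6,interpolation=cv2.INTER_CUBIC))
E
```

```text
(no output)
```

View pics/w2c.png

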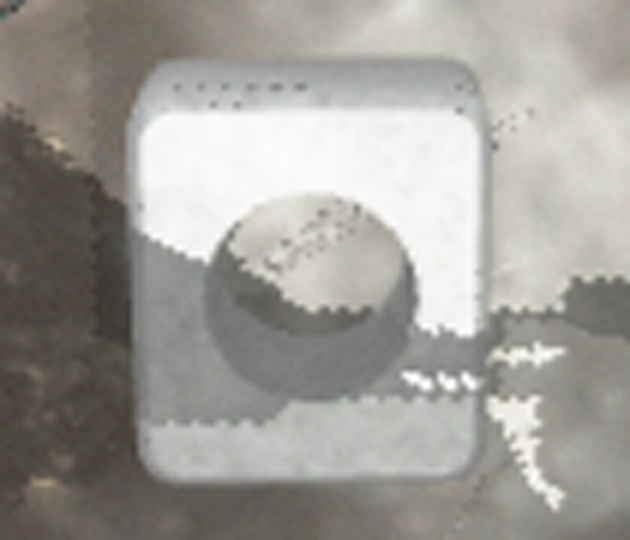

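```bash
python3 - <<'E'
from h import *
import pickle
s,c=pickle.load(open("w2.pkl","rb"))
f=lambda x,y:(230+x/6-.42,135+y/6-.42)
p=onz(c,f(311,296),.047,s);print(p)
P=[onz(c,f(*q),.047,s) for q in[(137,294),(484,294),(311,108),(311,480)]]
T=Ro.from_quat(s["eef_rot"]).as_matrix()
print(np.linalg.norm(P[0]-P[1]),np.linalg.norm(P[2]-P[3]))
for cor in[((139,140),(142,450)),((484,140),(480,450))]:
    a,b=[T.T@onz(c,f(*q),.047,s) for q in cor];d=b-a;print(np.degrees(np.arctan2(d[1],-d[0])))
print(T.T@(p-s["ee_pos"]))
E
```

```text
[ 0.47767815 -0.20533107  0.047     ]
0.06133150938587076 0.06755754151950272
-0.9450744476737989
0.7045097773197196
[-0.000681    0.00027674  0.1863769 ]
```

The centre is within 1 mm and the yaw is aligned. The bore measures 37.5 mm against 38. Now I go down 213 mm and grip.

```bash
python3 -m crank '[{"claw":-1,"dx":-0.02,"dy":0.01,"dz":1,"ax":0,"ay":0,"az":0},{"claw":-1,"dx":0,"dy":0,"dz":1,"ax":0,"ay":0,"az":0},{"claw":-1,"dx":0,"dy":0,"dz":1,"ax":0,"ay":0,"az":0},{"claw":-1,"dx":0,"dy":0,"dz":1,"ax":0,"ay":0,"az":0},{"claw":-1,"dx":0,"dy":0,"dz":1,"ax":0,"ay":0,"az":0},{"claw":-1,"dx":0,"dy":0,"dz":0.9,"ax":0,"ay":0,"az":0},{"claw":-1,"dx":0,"dy":0,"dz":0.7,"ax":0,"ay":0,"az":0},{"claw":-1,"dx":0,"dy":0,"dz":0.5,"ax":0,"ay":0,"az":0}]'
python3 -m crank '[{"claw":-1,"dx":0,"dy":0,"dz":0,"ax":0,"ay":0,"az":0},{"claw":1,"dx":0,"dy":0,"dz":0,"ax":0,"ay":0,"az":0},{"claw":1,"dx":0,"dy":0,"dz":0,"ax":0,"ay":0,"az":0},{"claw":1,"dx":0,"dy":0,"dz":0,"ax":0,"ay":0,"az":0},{"claw":1,"dx":0,"dy":0,"dz":0,"ax":0,"ay":0,"az":0},{"claw":1,"dx":0,"dy":0,"dz":0,"ax":0,"ay":0,"az":0},{"claw":1,"dx":0,"dy":0,"dz":0,"ax":0,"ay":0,"az":0}]' 45
```

```text
time: 3.53
ee_pos: [0.4768, -0.2048, 0.0183]
eef_rot: [0.531, 0.847, -0.0, -0.001]
ft_force: [0.3, -0.1, -0.6]
width: 0.0869
grip_force: 0.0
time: 4.12
ee_pos: [0.4782, -0.2057, 0.0216]
eef_rot: [0.53, 0.848, -0.0, 0.001]
ft_force: [-2.2, -0.4, 6.4]
width: 0.0652
grip_force: 45.1
```

Gripped at 65.2 mm with 45 N. Next I lift 150 mm and carry it over.

```bash
python3 -m crank '[{"claw":1,"dx":0,"dy":0,"dz":-0.4,"ax":0,"ay":0,"az":0},{"claw":1,"dx":0,"dy":0,"dz":-0.8,"ax":0,"ay":0,"az":0},{"claw":1,"dx":0,"dy":0,"dz":-1,"ax":0,"ay":0,"az":0},{"claw":1,"dx":0,"dy":0,"dz":-1,"ax":0,"ay":0,"az":0},{"claw":1,"dx":0,"dy":0,"dz":-1,"ax":0,"ay":0,"az":0},{"claw":1,"dx":0,"dy":0,"dz":-0.8,"ax":0,"ay":0,"az":0},{"claw":1,"dx":0.3,"dy":0.2,"dz":0,"ax":0,"ay":0,"az":0},{"claw":1,"dx":0.6,"dy":0.41,"dz":0,"ax":0,"ay":0,"az":0}]'
python3 -m crank '[{"claw":1,"dx":0.9,"dy":0.61,"dz":0,"ax":0,"ay":0,"az":0},{"claw":1,"dx":0.9,"dy":0.61,"dz":0,"ax":0,"ay":0,"az":0},{"claw":1,"dx":0.9,"dy":0.61,"dz":0,"ax":0,"ay":0,"az":0},{"claw":1,"dx":0.9,"dy":0.61,"dz":0,"ax":0,"ay":0,"az":0},{"claw":1,"dx":0.9,"dy":0.61,"dz":0,"ax":0,"ay":0,"az":0},{"claw":1,"dx":0.9,"dy":0.61,"dz":0,"ax":0,"ay":0,"az":0},{"claw":1,"dx":0.9,"dy":0.61,"dz":0,"ax":0,"ay":0,"az":0},{"claw":1,"dx":0.8,"dy":0.55,"dz":0,"ax":0,"ay":0,"az":0}]'
python3 -m crank '[{"claw":1,"dx":0.6,"dy":0.41,"dz":0,"ax":0,"ay":0,"az":0},{"claw":1,"dx":0.3,"dy":0.2,"dz":0,"ax":0,"ay":0,"az":0},{"claw":1,"dx":0,"dy":0,"dz":0,"ax":0,"ay":0,"az":0},{"claw":1,"dx":0,"dy":0,"dz":0,"ax":0,"ay":0,"az":0},{"claw":1,"dx":0,"dy":0,"dz":0,"ax":0,"ay":0,"az":0}]'
python3 - <<'E'
from h import *
import pickle
s=r.read_state();c=r.camera("wrist");k=r.camera("side");save(c,"w3.png");save(k,"s3.png");pickle.dump((s,c,k),open("w3.pkl","wb"))
print(s["joint_positions"])
cv2.imwrite("pics/v3.png",np.vstack([cv2.resize(cv2.imread("pics/w3.png"),(400,300)),cv2.resize(cv2.imread("pics/s3.png")[120:300,160:400],(400,300))]))
E
```

```text
time: 4.78
ee_pos: [0.4824, -0.1749, 0.172]
eef_rot: [0.531, 0.847, -0.0, 0.001]
ft_force: [0.3, 1.4, -6.0]
width: 0.0645
grip_force: 44.9
time: 5.45
ee_pos: [0.5179, 0.0847, 0.1701]
eef_rot: [0.529, 0.849, -0.0, -0.0]
ft_force: [1.0, 0.5, -4.5]
width: 0.065
grip_force: 44.9
time: 5.87
ee_pos: [0.5232, 0.1129, 0.1701]
eef_rot: [0.53, 0.848, -0.001, -0.0]
ft_force: [-0.7, -0.9, -3.9]
width: 0.0647
grip_force: 44.9
[ 0.35378656  0.26291047 -0.74500784  1.74961371  0.19052959  1.20402157
  0.01012045]
```

View pics/v3.png

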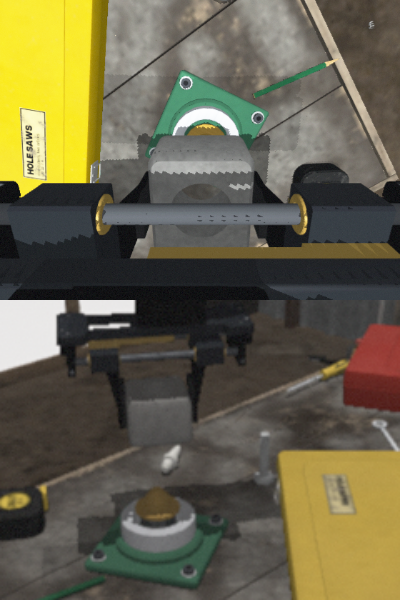

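The block hangs level over the spigot and the fixture is unobstructed. After a 3 mm correction along tool y, I'll go down to just above the flange while watching the force.

```bash
python3 -m crank '[{"claw":1,"dx":0,"dy":0.11,"dz":0.5,"ax":0,"ay":0,"az":0},{"claw":1,"dx":0,"dy":0,"dz":0.9,"ax":0,"ay":0,"az":0},{"claw":1,"dx":0,"dy":0,"dz":0.5,"ax":0,"ay":0,"az":0},{"claw":1,"dx":0,"dy":0,"dz":0.2,"ax":0,"ay":0,"az":0},{"claw":1,"dx":0,"dy":0,"dz":0,"ax":0,"ay":0,"az":0},{"claw":1,"dx":0,"dy":0,"dz":0,"ax":0,"ay":0,"az":0}]'
python3 - <<'E'
from h import *
import pickle
s=r.read_state();c=r.camera("wrist");k=r.camera("side");t=r.camera("top")
pickle.dump((s,c,k),open("w4.pkl","wb"));save(c,"w4.png");save(k,"s4.png")
# ring silver/brass colour fit from first top picture, spigot brass
D=pickle.load(open("cams.pkl","rb"))["top"]
hsv=cv2.cvtColor(D["color"],cv2.COLOR_RGB2HSV)
for n,lo,hi,z in[("green",(65,80,40),(90,255,255),.012),("brass",(12,120,120),(30,255,255),.057)]:
    m=cv2.inRange(hsv,lo,hi)[172:252,182:262]
    m=cv2.morphologyEx(m,cv2.MORPH_OPEN,np.ones((4,4)));ct=max(cv2.findContours(m,0,2)[0],key=cv2.contourArea)
    q=cv2.minAreaRect(ct); print(n,q,onz(D,(q[0][0]+182,q[0][1]+172),z))
a=cv2.resize(cv2.imread("pics/w4.png")[80:360,100:460],(400,311));b=cv2.resize(cv2.imread("pics/s4.png")[190:300,190:330],(400,314))
cv2.imwrite("pics/v4.png",np.hstack([a,b[:311]]))
E
```

```text
time: 6.47
ee_pos: [0.5268, 0.1154, 0.1082]
eef_rot: [0.53, 0.848, 0.0, 0.0]
ft_force: [0.4, -0.4, -3.8]
width: 0.0649
grip_force: 44.9
green ((41.0, 43.0), (56.0, 56.0), 90.0) [0.52466055 0.11424543 0.012     ]
brass ((40.0, 38.5), (21.0, 22.0), 90.0) [0.52613461 0.11344389 0.057     ]
```

View pics/v4.png

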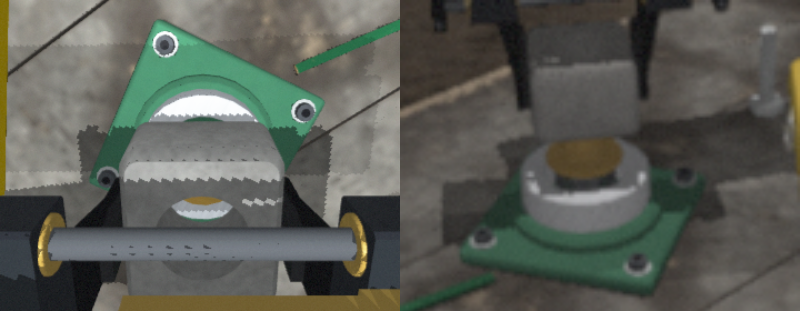

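The side view shows the block centred over the ring, with the ring at column 586 and the block at 584. After a 1.5 mm correction I'll lower it over the pilot.

```bash
python3 -m crank '[{"claw":1,"dx":-0.04,"dy":-0.04,"dz":0.2,"ax":0,"ay":0,"az":0},{"claw":1,"dx":0,"dy":0,"dz":0.2,"ax":0,"ay":0,"az":0},{"claw":1,"dx":0,"dy":0,"dz":0.2,"ax":0,"ay":0,"az":0},{"claw":1,"dx":0,"dy":0,"dz":0.1,"ax":0,"ay":0,"az":0},{"claw":1,"dx":0,"dy":0,"dz":0,"ax":0,"ay":0,"az":0}]'
python3 -m crank '[{"claw":1,"dx":0,"dy":0,"dz":0.1,"ax":0,"ay":0,"az":0},{"claw":1,"dx":0,"dy":0,"dz":0.1,"ax":0,"ay":0,"az":0},{"claw":1,"dx":0,"dy":0,"dz":0.1,"ax":0,"ay":0,"az":0},{"claw":1,"dx":0,"dy":0,"dz":0.1,"ax":0,"ay":0,"az":0},{"claw":1,"dx":0,"dy":0,"dz":0,"ax":0,"ay":0,"az":0},{"claw":1,"dx":0,"dy":0,"dz":0,"ax":0,"ay":0,"az":0}]'
```

```text
time: 7.03
ee_pos: [0.5254, 0.1141, 0.0855]
eef_rot: [0.53, 0.848, -0.0, -0.001]
ft_force: [-0.3, 0.5, -4.4]
width: 0.0648
grip_force: 44.9
time: 7.53
ee_pos: [0.5261, 0.1143, 0.0749]
eef_rot: [0.53, 0.848, 0.0, 0.0]
ft_force: [-2.3, -0.0, 3.7]
width: 0.0648
grip_force: 45.0
```

Flange contact felt, with the spring about 2.5 mm compressed. I expect the ring near TCP z 0.0655, where fz is about 6.5 N, and I'll aim for about 16 N. I approach in small steps.

```bash
python3 -m crank '[{"claw":1,"dx":0,"dy":0,"dz":0.07,"ax":0,"ay":0,"az":0},{"claw":1,"dx":0,"dy":0,"dz":0.07,"ax":0,"ay":0,"az":0},{"claw":1,"dx":0,"dy":0,"dz":0.07,"ax":0,"ay":0,"az":0},{"claw":1,"dx":0,"dy":0,"dz":0.04,"ax":0,"ay":0,"az":0},{"claw":1,"dx":0,"dy":0,"dz":0,"ax":0,"ay":0,"az":0},{"claw":1,"dx":0,"dy":0,"dz":0,"ax":0,"ay":0,"az":0}]'
python3 -m crank '[{"claw":1,"dx":0,"dy":0,"dz":0.02,"ax":0,"ay":0,"az":0},{"claw":1,"dx":0,"dy":0,"dz":0.02,"ax":0,"ay":0,"az":0},{"claw":1,"dx":0,"dy":0,"dz":0,"ax":0,"ay":0,"az":0}]'
```

```text
time: 8.03
ee_pos: [0.5261, 0.1143, 0.0672]
eef_rot: [0.53, 0.848, 0.0, 0.0]
ft_force: [-2.6, -0.3, 7.2]
width: 0.0647
grip_force: 45.1
time: 8.28
ee_pos: [0.5261, 0.1143, 0.0666]
eef_rot: [0.53, 0.848, -0.0, 0.0]
ft_force: [-6.0, -1.9, 12.3]
width: 0.0649
grip_force: 45.2
```

```bash
python3 -m crank '[{"claw":1,"dx":0,"dy":0,"dz":0,"ax":0,"ay":0,"az":0},{"claw":1,"dx":0,"dy":0,"dz":0,"ax":0,"ay":0,"az":0}]'
python3 - <<'E'
from h import *
s=r.read_state();print(s["torque"],s["ft_force"],s["ee_pos"],Ro.from_quat(s["eef_rot"]).as_matrix().round(4)[:,2])
k=r.camera("side");save(k,"s5.png")
cv2.imwrite("pics/v5.png",cv2.resize(cv2.imread("pics/s5.png")[200:300,200:320],(720,600),interpolation=cv2.INTER_CUBIC))
E
```

```text
time: 8.45
ee_pos: [0.5261, 0.1143, 0.0666]
eef_rot: [0.53, 0.848, -0.0, 0.0]
ft_force: [-5.7, -1.9, 12.2]
width: 0.065
grip_force: 45.2
[-0.43662336  1.41609735  0.06874486] [-5.66924725 -1.86714618 12.17062537] [0.52612141 0.11425655 0.06660396] [ 5.e-04 -4.e-04 -1.e+00]
```

View pics/v5.png

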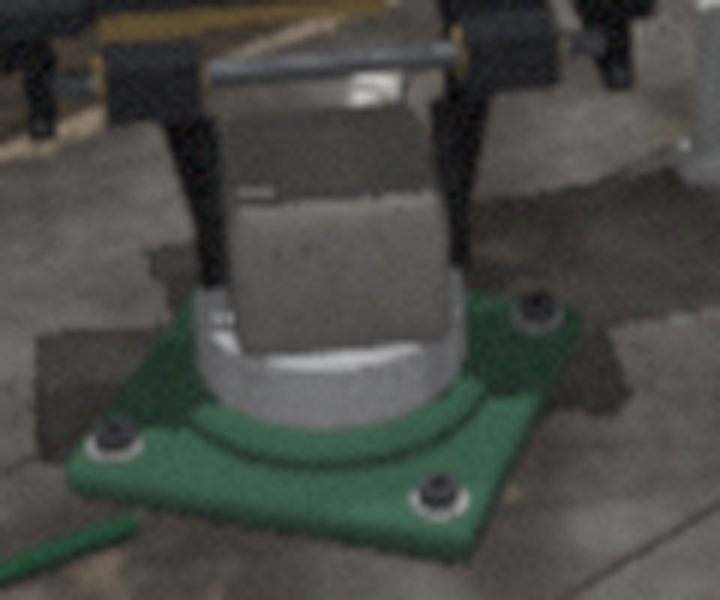

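The picture shows the block seated flat on the ring. TCP z is 0.0666, exactly the grasp height above the underside plus 45 mm. I'll press slightly more and relax the sideways force.

```bash
python3 -m crank '[{"claw":1,"dx":0.007,"dy":-0.016,"dz":0.01,"ax":0,"ay":0,"az":0},{"claw":1,"dx":0,"dy":0,"dz":0,"ax":0,"ay":0,"az":0},{"claw":1,"dx":0,"dy":0,"dz":0,"ax":0,"ay":0,"az":0}]'
```

```text
time: 8.75
ee_pos: [0.5261, 0.1142, 0.0666]
eef_rot: [0.53, 0.848, 0.0, 0.001]
ft_force: [-4.6, -1.5, 14.5]
width: 0.0648
grip_force: 45.2
```

```bash
python3 -m crank '[{"claw":1,"dx":0.01,"dy":-0.026,"dz":0.008,"ax":0,"ay":0,"az":0},{"claw":1,"dx":0,"dy":0,"dz":0,"ax":0,"ay":0,"az":0},{"claw":1,"dx":0,"dy":0,"dz":0,"ax":0,"ay":0,"az":0},{"claw":1,"dx":0,"dy":0,"dz":0,"ax":0,"ay":0,"az":0}]'; python3 -c "
from h import *
s=r.read_state();print(s['torque'])"
```

```text
time: 9.08
ee_pos: [0.5261, 0.1142, 0.0666]
eef_rot: [0.53, 0.848, 0.001, 0.001]
ft_force: [-2.5, -1.6, 12.3]
width: 0.0648
grip_force: 45.2
[-0.43439427  0.51752023 -0.03813592]
```

```bash
python3 -m crank '[{"claw":1,"dx":0.008,"dy":-0.006,"dz":0.015,"ax":0,"ay":0,"az":0},{"claw":1,"dx":0,"dy":0,"dz":0,"ax":0,"ay":0,"az":0},{"claw":1,"dx":0,"dy":0,"dz":0,"ax":0,"ay":0,"az":0},{"claw":1,"dx":0,"dy":0,"dz":0,"ax":0,"ay":0,"az":0}]'; python3 -c "
from h import *
s=r.read_state();print(s['torque'])"
```

```text
time: 9.42
ee_pos: [0.5261, 0.1143, 0.0666]
eef_rot: [0.53, 0.848, 0.001, 0.002]
ft_force: [-1.8, -1.4, 16.8]
width: 0.0649
grip_force: 45.2
[-0.68564589  0.85766787  0.03638139]
```

```bash
python3 -m crank '[{"claw":1,"dx":0,"dy":0,"dz":0,"ax":0,"ay":0,"az":0},{"claw":1,"dx":0,"dy":0,"dz":0,"ax":0,"ay":0,"az":0},{"claw":1,"dx":0,"dy":0,"dz":0,"ax":0,"ay":0,"az":0}]'; python3 -c "
from h import *
for i in range(4):
  s=r.read_state();T=Ro.from_quat(s['eef_rot']).as_matrix();print(s['torque'].round(2),s['ft_force'].round(1),T[:,2].round(4),(T.T@s['torque']).round(2),s['ee_pos'].round(5));r.camera('top')"
```

```text
time: 9.67
ee_pos: [0.5261, 0.1142, 0.0666]
eef_rot: [0.53, 0.848, 0.001, 0.002]
ft_force: [-2.5, -1.7, 17.6]
width: 0.0647
grip_force: 45.2
[-0.66  0.85  0.11] [-2.5 -1.7 17.6] [ 3.7e-03 -2.0e-04 -1.0e+00] [ 1.06 -0.22 -0.11] [0.52606 0.11423 0.06663]
[-0.68  0.84  0.13] [-2.9 -2.2 17.2] [ 3.7e-03 -2.0e-04 -1.0e+00] [ 1.05 -0.24 -0.13] [0.52605 0.11424 0.06663]
[-0.69  0.83  0.03] [-2.6 -2.1 16.2] [ 3.7e-03 -2.0e-04 -1.0e+00] [ 1.05 -0.26 -0.04] [0.52606 0.11421 0.06664]
[-0.63  0.85  0.09] [-2.2 -1.6 18.2] [ 3.7e-03 -2.0e-04 -1.0e+00] [ 1.04 -0.19 -0.09] [0.52606 0.11422 0.06663]
```

The tool has leaned 0.2° since the sideways shifts, and the outside moment about tool x is +1 N m. A small +ax turn should both level it and relieve that.

```bash
python3 -m crank '[{"claw":1,"dx":0,"dy":0,"dz":0,"ax":0.03,"ay":0,"az":0},{"claw":1,"dx":0,"dy":0,"dz":0,"ax":0,"ay":0,"az":0},{"claw":1,"dx":0,"dy":0,"dz":0,"ax":0,"ay":0,"az":0},{"claw":1,"dx":0,"dy":0,"dz":0,"ax":0,"ay":0,"az":0}]'; python3 -c "
from h import *
s=r.read_state();T=Ro.from_quat(s['eef_rot']).as_matrix();print(s['torque'].round(2),s['ft_force'].round(1),T[:,2].round(4),(T.T@s['torque']).round(2),s['ee_pos'].round(5))"
```

```text
time: 10.2
ee_pos: [0.5261, 0.1143, 0.0666]
eef_rot: [0.53, 0.848, -0.0, 0.001]
ft_force: [-2.3, -2.2, 16.9]
width: 0.0645
grip_force: 45.2
[-0.59  0.64  0.07] [-2.3 -2.2 16.9] [ 0.001  -0.0015 -1.    ] [ 0.83 -0.25 -0.07] [0.52608 0.11427 0.06656]
```

Level to 0.1°, and the remaining moment is explained by the small sideways force. The ring load is about 10 N. Now I hold for over 3 s.

```bash
for i in 1 2 3 4 5; do python3 -m crank '[{"claw":1,"dx":0,"dy":0,"dz":0,"ax":0,"ay":0,"az":0},{"claw":1,"dx":0,"dy":0,"dz":0,"ax":0,"ay":0,"az":0},{"claw":1,"dx":0,"dy":0,"dz":0,"ax":0,"ay":0,"az":0},{"claw":1,"dx":0,"dy":0,"dz":0,"ax":0,"ay":0,"az":0},{"claw":1,"dx":0,"dy":0,"dz":0,"ax":0,"ay":0,"az":0},{"claw":1,"dx":0,"dy":0,"dz":0,"ax":0,"ay":0,"az":0},{"claw":1,"dx":0,"dy":0,"dz":0,"ax":0,"ay":0,"az":0},{"claw":1,"dx":0,"dy":0,"dz":0,"ax":0,"ay":0,"az":0}]' | egrep 'time|ee_pos|ft'; done
python3 -c "
from h import *
k=r.camera('side');save(k,'s6.png')
cv2.imwrite('pics/v6.png',cv2.resize(cv2.imread('pics/s6.png')[200:300,200:320],(720,600),interpolation=cv2.INTER_CUBIC))"
```

```text
time: 10.87
ee_pos: [0.5261, 0.1143, 0.0666]
ft_force: [-0.9, -2.7, 16.6]
time: 11.53
ee_pos: [0.5261, 0.1143, 0.0666]
ft_force: [-2.6, -2.4, 16.0]
time: 12.2
ee_pos: [0.5261, 0.1143, 0.0666]
ft_force: [-2.6, -2.3, 17.5]
time: 12.87
ee_pos: [0.5261, 0.1143, 0.0666]
ft_force: [-1.9, -2.6, 16.7]
time: 13.53
ee_pos: [0.5261, 0.1143, 0.0666]
ft_force: [-1.5, -1.5, 17.2]
```

View pics/v6.png

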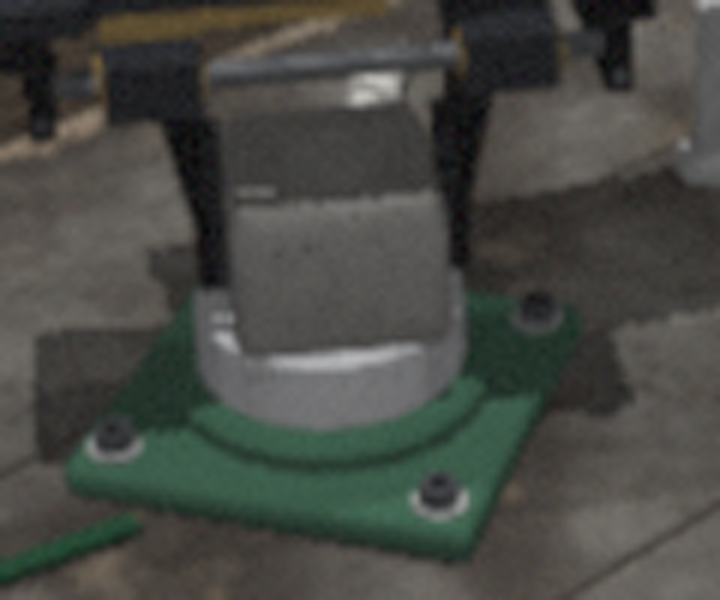

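The block sits flat on the ring, unchanged after a steady 3.3 s at about 17 N. I'm handing the job in.

```bash
python3 -c "
from bench import r
print(r.close_job())"
```

```text
the job is handed in; nothing more can be done
None
```

The block is seated level on the rest ring over the spigot, was held there steadily for over 3 s at about 17 N wrist force (roughly 10 N on the ring), and is still held down; the plug, bolt and bearing were not touched, and the job is handed in.

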